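# Fetch the locating pin from its peg and plug it into the drilling jig

### The arm

A 7-joint arm with a two-finger parallel gripper is mounted at the origin on a cart in front of the work surface, level with it; the furniture and walls round the work are solid. World frame = base frame: x ahead of the robot, y to its left, z up, the work surface at z = 0. Lengths are in m, angles in rad, forces in N, time in s.
With the tool pointing down it reaches from about 0.425 to 0.95 m from the base axis. Payload 4.7 kg.
Tool frame: the origin (TCP) lies between the finger pads; the fingertips stand 25 mm ahead of it and the grasp point (between the pads) lies 6 mm ahead of it (manip.finger_overhang is the distance from the TCP to the fingertips, in m); y points along the fingers, z is the direction in which the jaws open and shut, and the axes are right-handed (so a half turn about y gives the same grasp; the last joint's range is limited). The gripper opens to 85 mm and grips with 20 to 120 N. Pads are 22 mm wide; open, the fingers measure 114 mm over their backs; the gripper's body (76 mm by 85 mm) begins 54 mm behind the grasp point. The pads swing forward as they close: fully open they stand 13 mm farther back than shut.
Start: joints at [-1.232, 0.469, -0.049, 1.532, 0.024, 1.141, -0.082], TCP at [0.243, 0.63, 0.256] pointing down, gripper open.
Joint ranges: [-2.59, 2.59], [-0.33, 1.99], [-1.39, 1.29], [0.1, 2.45], [-1.04, 4.18], [0.21, 1.99], [-2.66, 2.66]. Speed limits (rad/s): [2.57, 2.57, 3.14, 3.14, 3.14, 3.14, 3.14].

### API

Orientations are given as a 3x3 rotation matrix whose columns are the frame's x, y, z axes.
In Python, from cell import manip gives the robot as it stands.
- The arm moves only by the shell command python3 -m jog 'ROWS'. ROWS is JSON, a list of rows, each a list of 7 numbers: the shift along the world's x, y, z in m, then the turn, a rotation vector about the world's x, y, z in rad, then the finger opening in m, from 0 to 0.0854. A call has 1 to 8 rows; each row is the pose to reach, as a shift and turn from the pose measured when the call began; what a row does not reach only later rows make up. A row lasts 1/10 s, in which the tool goes at most 50 mm and 8.59 degrees, less where a joint would pass 70% of its speed; a pose out of reach is approached as far as the arm can. A call with a gripper value outside its range is refused whole. The fingers move at their own pace and stop on an object; the grip force is fixed at half the most. Time passes only in rows, so rows that repeat a pose let the fingers close. It gives the time, the measured TCP pose, the force and the opening at its end, in the units of the state.
- manip.state(): the state, without advancing time (a new reading comes with each control period).
- manip.snapshot(name): name is "side" or "top"; returns a dict with "frame" (480x640x3 uint8, red, green, blue), "mtx" (3x3 intrinsics, pixels), "pose" (4x4, takes a point from camera to world coordinates). Camera axes: x right, y down, z forward; pixel columns grow to the right and rows downward; lengths in m; the calibration is good to about 2 mm. A picture is of the moment at which its call begins. There is no depth.
- manip.finish_job(): hands the job in, once; it reports no verdict.
The state is a dict: "time_s": time; "q": joint angles; "dq": joint speeds; "joint_efforts": joint torques, N m; "ee_pos": TCP position; "eef_rot": TCP orientation; "contact_force": force on the tool from outside, world axes, zero at the start; "wrist_torque": the same for the moment, N m; "opening": finger opening in m.
Only numpy, scipy, OpenCV 4.12 (cv2) and the standard library are available. Lean on these libraries where they do the work, as an engineer would, in place of code of your own. Each camera call takes 0.05 s, during which the arm holds its last target.

### The job

Take the locating pin with the red handle off its peg on the green rack, lifting it over the peg's upturned tip and carrying it off upright without dropping it. Then plug it, handle up, into the unmarked hole in the top of the steel bar that is clamped in the drilling jig, until its collar sits flat on the bar, and let go. Leave the yellow spacer hanging and the other things on the bench where they are.

Things in the scene. Friction and masses are not known exactly. Their poses are not given: they have to be found in the camera images.
- rack: Fixed rack: green perforated panel 180 mm wide, 6 mm thick, top edge 151 mm above the bench, on a dark steel foot 110 x 180 x 10 mm. Origin: on the bench under the middle of the panel's front face; x points backward through the panel, y along it, z up. Two steel pegs stick out of the front (to -x) at y = +45 and -45 mm. The pin hangs on either peg, the spacer on the other.
- peg_a_tip (a point): Centre of the round end of the peg at the rack's y = +45 mm. Each peg is 6 mm thick and runs level from the panel (axis 137, upper side 140 mm above the bench) to 53 mm out, then bends up at 45 degrees to this point, 65 mm out and 149 mm up; the tip's outermost parts are 68 mm out and 152 mm up. The parts hang about 30 mm out from the panel.
- peg_b_tip (a point): The same point on the peg at the rack's y = -45 mm.
- locating_pin: Loose, about 90 g: steel pin (diameter 10 mm, z = 0 to 20 mm, lowest 3 mm tapered to 6 mm), steel collar (diameter 20 mm, z = 20 to 26 mm), flat red handle (z = 26 to 78 mm, 10 mm thick in x, 28 mm wide in y). Origin: centre of the pin's lower end; z up to the handle. Hangs pin down, its y along the rack's y; grip the 28 mm sides from above, a finger either side of the peg.
- pin_slot (a point): Centre of the hanging slot through the red handle, 60 mm above the pin's lower end: 14 mm wide (y), 24 mm high (z = 48 to 72 mm), open along x. The peg passes through it and carries its upper edge. To slide straight off to the rack's front the pin must be raised more than 12 mm (upper edge clears the tip) and less than 18 mm (lower edge meets the peg): 15 mm is the middle.
- spacer: Loose, 50 g: flat yellow spacer, 10 x 28 x 78 mm with the same slot and handle shape as the pin's but no pin or collar; hangs on the other peg. Origin: centre of its lower end, z up. To be left there.
- jig: Fixed drilling jig: grey base 90 x 100 x 10 mm, two grey jaws along y (tops 34 mm above the bench) and, clamped between them, a steel bar 30 mm wide (x), 150 mm long (y), its flat top 40 mm above the bench. The bar overhangs both ends and is clamped at a different place along y each time. Origin: on the bench under the jig's centre; x across the bar, y along it, z up.
- bar_line (a point): Point on the bar's top, on its long centre line, over the jig's centre (40 mm up). The bar has one blind hole in its top, diameter 12.5 mm, 1 mm chamfer, 24 mm deep, on the centre line and centred within 20 mm of this point along y. Its place is not given: see it, or feel it by sliding the pin's end along the line. With the collar on the bar the pin's lower end is 20 mm above the bench.
- screw_tin: Bystander: round blue and white tin, diameter 61, height 42 mm. Origin: centre of its underside.
- spanner: Bystander: steel open-ended spanner, 27 x 133 x 6 mm, lying on the bench. Origin: centre of its underside.
- chuck_key: Bystander: steel T-handled chuck key, 54 x 76 x 11 mm, lying on the bench. Origin: centre of its underside.
- tape_measure: Bystander: yellow tape measure, 31 x 76 x 58 mm, standing on the bench. Origin: centre of its underside.
Things that resemble listed ones, but are neither listed nor needed, are in the scene too. Leave any black look-alike of the locating_pin alone.

How it is judged:
On the way:
1. the pin has come off the front of its peg, upright (within 0.35 rad) and carried clear of the bench (its end more than 45 mm up) (x of locating_pin in the frame of rack below -0.08 m and height (world z) of locating_pin above 0.045 m and angle between locating_pin's own z axis and vertical below 0.35 rad), for 0.1 s.
At the end, for the whole second after the job is handed in: The pin stands at rest in the bar's hole, handle up (within 0.12 rad), its end 17 to 22.5 mm above the bench (collar on the bar's top within 2.5 mm), within 6 mm of the bar's centre line and 30 mm of the jig's centre along it; the spacer still hangs on its peg (its lower end more than 50 mm up) (z of locating_pin in the frame of jig between 0.017 and 0.0225 m and x of locating_pin in the frame of jig between -0.006 and 0.006 m and y of locating_pin in the frame of jig between -0.03 and 0.03 m and angle between locating_pin's own z axis and vertical below 0.12 rad and linear speed of locating_pin below 0.02 m/s and height (world z) of spacer above 0.05 m); the robot touches nothing.
It fails at once if the yellow spacer is moved more than 30 mm (distance of spacer from where it was at the start of the episode above 0.03 m).
It fails at once if a bystander is moved more than 30 mm (distance of any of screw_tin, spanner, chuck_key, tape_measure from where it was at the start of the episode above 0.03 m).
It also fails if it takes over 58 s, if anything falls off the work surface, if the arm or the gripper's body presses on something with over 40 N, if the wrist force passes 120 N, or if a joint passes its speed limit or range.

## Working session

There is one attempt and no reset: what is moved stays moved. The work goes in short steps, Python scripts to look and compute and a shell command to move; the robot and the scene stay as the last step left them, time stands still between calls to the robot, and variables do not carry over. Pictures are saved under pics/ and viewed, and the job is handed in when it is done.

```bash
ls; mkdir -p pics
python3 - <<'E'
from cell import manip
import cv2,numpy as np
s=manip.state();print(s['time_s'],s['ee_pos'],s['eef_rot'],s['opening'],s['contact_force'])
for n in('side','top'):
    d=manip.snapshot(n);cv2.imwrite(f'pics/{n}0.png',d['frame'][:,:,::-1]);print(n,d['mtx'],np.round(d['pose'],4))
    np.savez(f'pics/{n}0.npz',**d)
E
```

```text
pics
0.0 [0.24247383 0.62936743 0.25525651] [[ 9.33154053e-01 -6.54518477e-04  3.59476127e-01]
 [-3.59476718e-01 -1.86456398e-03  9.33152192e-01]
 [ 5.95008865e-05 -9.99998048e-01 -1.97520959e-03]] 0.08532780837600035 [ 0.68536942  0.87944454 -0.48197867]
side [[580.89435386   0.         326.23132766]
 [  0.         580.89435386 239.8705059 ]
 [  0.           0.           1.        ]] [[-0.948  -0.1325  0.2893  0.2763]
 [-0.3178  0.3514 -0.8806  1.0099]
 [ 0.015  -0.9268 -0.3753  0.4843]
 [ 0.      0.      0.      1.    ]]
top [[560.21326712   0.         319.65086604]
 [  0.         560.21326712 238.59236168]
 [  0.           0.           1.        ]] [[ 0.0127 -0.982   0.1885  0.4153]
 [-0.9992 -0.0054  0.0395  0.0952]
 [-0.0377 -0.1888 -0.9813  0.9518]
 [ 0.      0.      0.      1.    ]]
```

View pics/side0.png

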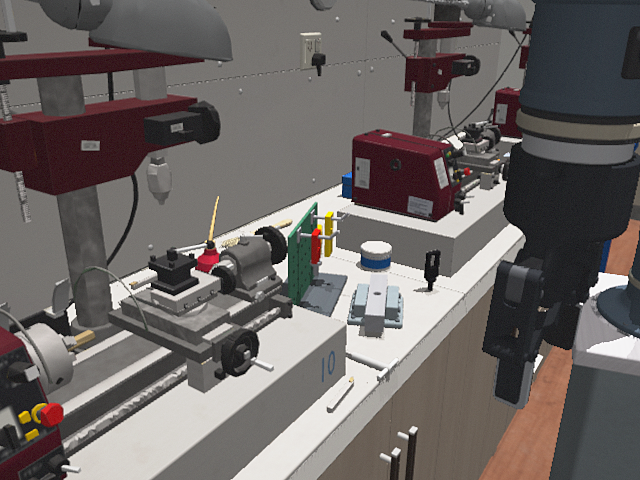

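View pics/top0.png

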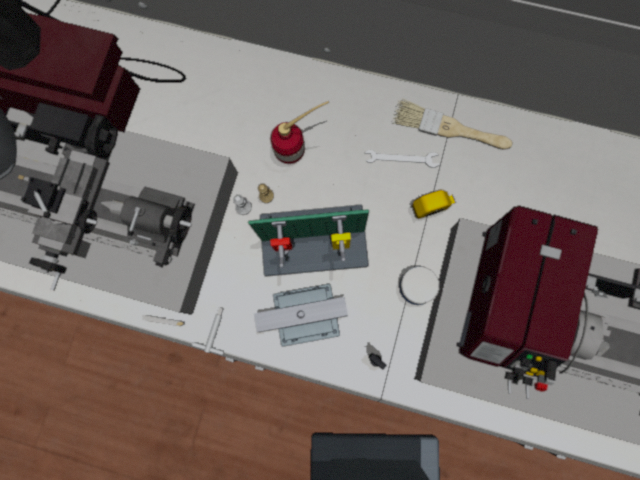

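The top view shows the red handle at about (281,243) on the rack's left peg, the spacer at (340,238), the bar's hole near (300,314), and the black look-alike at (376,358). The side view shows the rack edge-on, with the pin at about (316,245). Next I'll zoom in on both.

```bash
cat > h.py <<'E'
import numpy as np
def ray(d,u,v):
    r=np.linalg.inv(d['mtx'])@np.array([u,v,1.]);r=d['pose'][:3,:3]@r
    return d['pose'][:3,3],r/np.linalg.norm(r)
def onz(d,u,v,z):
    o,r=ray(d,u,v);return o+r*(z-o[2])/r[2]
def proj(d,p):
    c=d['pose'][:3,:3].T@(np.asarray(p)-d['pose'][:3,3]);q=d['mtx']@c;return q[:2]/q[2]
def tri(d1,uv1,d2,uv2):
    o1,r1=ray(d1,*uv1);o2,r2=ray(d2,*uv2)
    A=np.stack([r1,-r2],1);t=np.linalg.lstsq(A,o2-o1,rcond=None)[0]
    a=o1+t[0]*r1;b=o2+t[1]*r2;return (a+b)/2,np.linalg.norm(a-b)
E
python3 - <<'E'
import numpy as np,cv2
from h import *
T=dict(np.load('pics/top0.npz'));S=dict(np.load('pics/side0.npz'))
for n,d,(x0,y0,w,h) in(('t',T,(240,195,140,105)),('t2',T,(245,275,112,84)),('s',S,(270,190,140,105)),('s2',S,(335,260,80,80))):
    c=d['frame'][y0:y0+h,x0:x0+w,::-1];k=min(800//w,600//h);cv2.imwrite(f'pics/z_{n}.png',cv2.resize(c,None,fx=k,fy=k,interpolation=cv2.INTER_CUBIC));print(n,k)
for n,d in(('top',T),('side',S)):
    hsv=cv2.cvtColor(d['frame'],cv2.COLOR_RGB2HSV)
    for c,m in(('red',cv2.inRange(hsv,(0,190,120),(6,255,255))|cv2.inRange(hsv,(175,190,120),(180,255,255))),('yel',cv2.inRange(hsv,(22,180,120),(34,255,255)))):
        k,l,st,ce=cv2.connectedComponentsWithStats(m)
        for i in range(1,k):
            if st[i,4]>25:print(n,c,st[i],ce[i].round(1))
E
```

```text
t 5
t2 7
s 5
s2 7
top red [273 134   8  11  26] [276.  139.5]
top red [271 238  19  10 128] [280.4 241.8]
top red [538 383   9   7  39] [541.6 385.7]
top yel [415 190  40  25 575] [432.9 201.6]
top yel [331 233  19  12 149] [340.3 237.4]
side red [312 229   8  34 149] [315.  244.9]
side red [198 252  21  19 233] [207.6 260.5]
side red [ 41 403  22  23 331] [ 52.5 413.4]
side yel [325 212   8  23 144] [328.  223.1]
side yel [325 240   6  17  97] [327.4 247.6]
side yel [ 32 403  15  20 102] [ 36.8 411.6]
side yel [ 18 411  13  13 115] [ 24.3 416.7]
side yel [ 25 429  14  12  96] [ 31.6 434.1]
```

View pics/z_t.png

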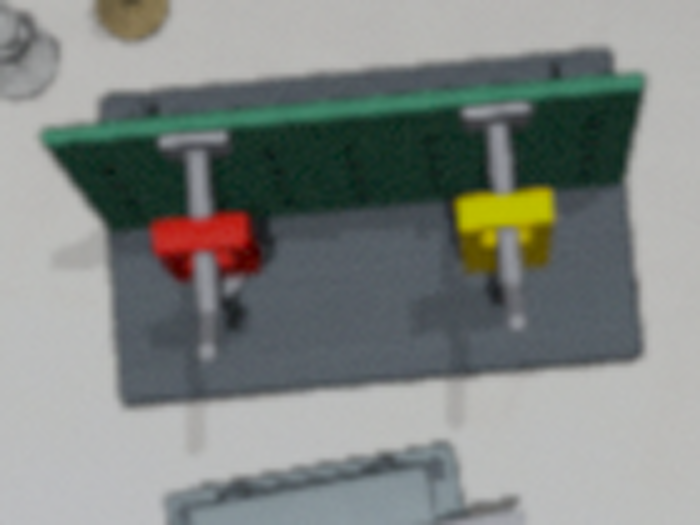

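View pics/z_t2.png

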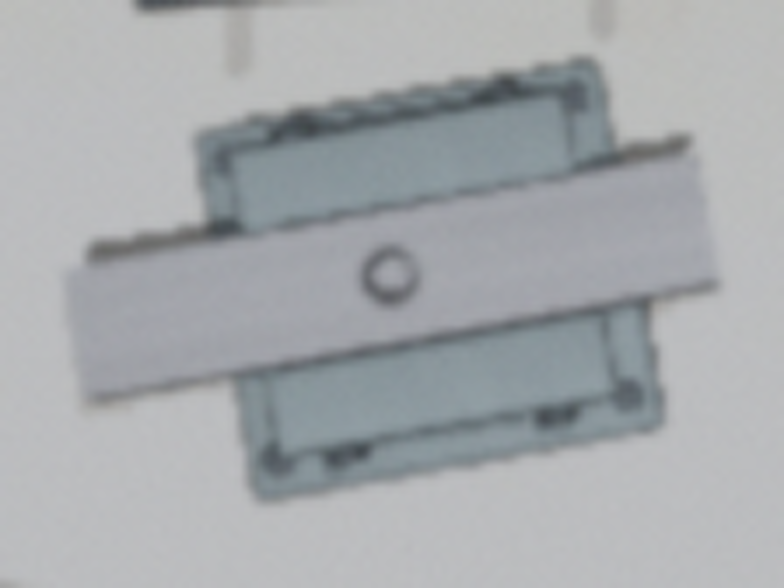

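View pics/z_s.png

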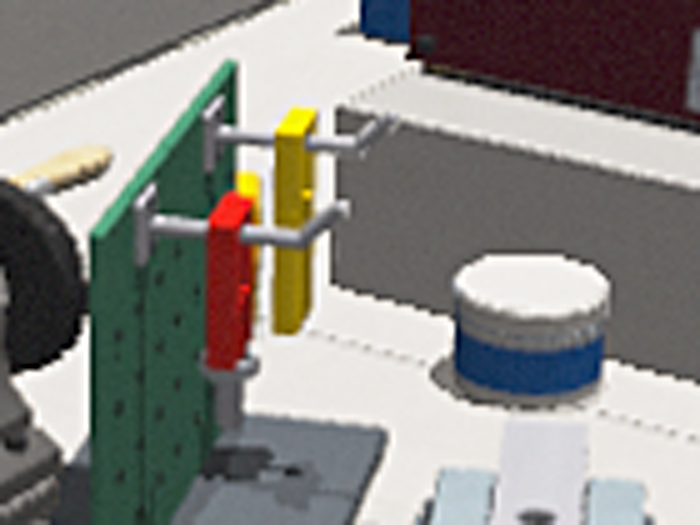

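View pics/z_s2.png

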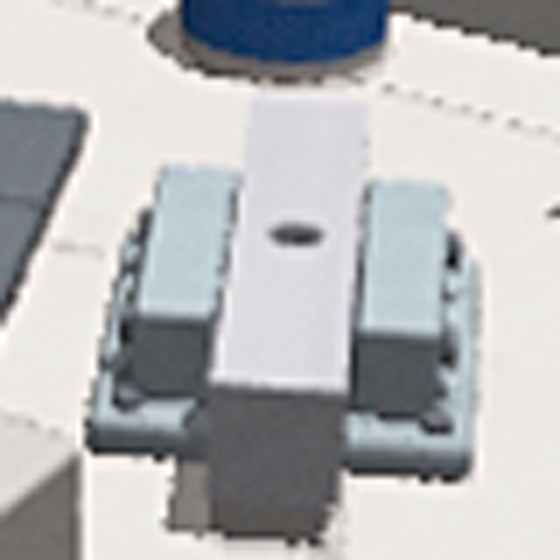

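Run:
```python
import numpy as np,cv2
from h import *
np.set_printoptions(precision=4,suppress=True)
T=dict(np.load('pics/top0.npz'));S=dict(np.load('pics/side0.npz'))
zt=lambda x,y:((x+.5)/5-.5+240,(y+.5)/5-.5+195)
zt2=lambda x,y:((x+.5)/7-.5+245,(y+.5)/7-.5+275)
zs=lambda x,y:((x+.5)/5-.5+270,(y+.5)/5-.5+190)
zs2=lambda x,y:((x+.5)/7-.5+335,(y+.5)/7-.5+260)
print('hole',onz(T,*zt2(390,275),.04),onz(S,*zs2(295,234),.04),tri(T,zt2(390,275),S,zs2(295,234)))
# bar corners
C=[onz(T,*zt2(*p),.04) for p in((66,266),(690,150),(718,284),(86,403))]
for c in C:print('bar',c)
print(np.linalg.norm(C[0]-C[1]),np.linalg.norm(C[1]-C[2]),np.linalg.norm(C[3]-C[2]))
B=[onz(T,*zt2(*p),.010) for p in((196,132),(600,62),(662,428),(258,500))];print('base c',np.mean(B,0),np.linalg.norm(B[0]-B[1]),np.linalg.norm(B[1]-B[2]))
for a,b in((C[1],C[0]),(C[2],C[3]),(B[1],B[0]),(B[2],B[3])): print('yaw of y axis-90',np.degrees(np.arctan2(*(b-a)[[1,0]]))-90)
a=onz(T,*zt(207,352),.149);b=onz(T,*zt(517,322),.149);print('tips top',a,b,np.linalg.norm(a-b))
a2=tri(T,zt(207,352),S,zs(342,207));b2=tri(T,zt(517,322),S,zs(390,118));print('tips tri',a2,b2,np.linalg.norm(a2[0]-b2[0]))
e=onz(T,*zt(44,133),.151);f=onz(T,*zt(642,80),.151);print('panel back edge',e,f,np.linalg.norm(e-f))
for x,y in((a,b),(e,f),(a2[0],b2[0])):print('rack yaw',np.degrees(np.arctan2(*(x-y)[[1,0]]))-90)
h=[onz(T,*zt(*p),.146) for p in((152,222),(248,213),(251,240),(156,252))];print('handle',h,np.mean(h,0))
h=[onz(T,*zt(*p),.146) for p in((455,197),(553,188),(555,216),(458,227))];print('spacer',np.mean(h,0))
print('handle side', [onz(S,*zs(*p),.146) for p in((229,208),(297,121))])
```

```text
hole [0.4661 0.1617 0.04  ] [0.4649 0.1615 0.04  ] (array([0.4655, 0.1615, 0.04  ]), np.float64(0.0012404882880970892))
bar [0.4674 0.2371 0.04  ]
bar [0.4957 0.0925 0.04  ]
bar [0.4649 0.0859 0.04  ]
bar [0.4361 0.2313 0.04  ]
0.1473053496815496 0.03147800220937081 0.14825489785551973
base c [0.467  0.1546 0.01  ] 0.09880956239461869 0.08806365537846993
yaw of y axis-90 11.05468201362605
yaw of y axis-90 11.191145530788603
yaw of y axis-90 10.347710144624074
yaw of y axis-90 10.64517522746678
tips top [0.5301 0.1831 0.149 ] [0.5396 0.0933 0.149 ] 0.0903382210659198
tips tri (array([0.5293, 0.1828, 0.1499]), np.float64(0.0015293674738626906)) (array([0.5393, 0.0932, 0.1491]), np.float64(0.0004001135741169788)) 0.09017262391035201
panel back edge [0.5946 0.2327 0.151 ] [0.6112 0.057  0.151 ] 0.17653177585290575
rack yaw 5.9863272877352784
rack yaw 5.416072282752893
rack yaw 6.427039023776345
handle [array([0.569 , 0.2007, 0.146 ]), array([0.5719, 0.1724, 0.146 ]), array([0.5638, 0.1713, 0.146 ]), array([0.5601, 0.1992, 0.146 ])] [0.5662 0.1859 0.146 ]
spacer [0.5741 0.0969 0.146 ]
handle side [array([0.5652, 0.187 , 0.146 ]), array([0.571 , 0.0995, 0.146 ])]
```

The measurements agree with each other: the tips are 90.2 mm apart, rack yaw is about 6°, and the pin is at about (0.565, 0.1865). The hole is at (0.4655, 0.1615), with the two views within 1.2 mm, and bar yaw is about 11°. I'll move toward the rack at a safe height, turning the jaws to the rack's y.

```bash
python3 -m jog '[[0.02,-0.035,0.02,0,0,0.06,0.0854],[0.04,-0.07,0.04,0,0,0.12,0.0854],[0.06,-0.105,0.05,0,0,0.18,0.0854],[0.08,-0.14,0.05,0,0,0.24,0.0854],[0.10,-0.175,0.05,0,0,0.30,0.08],[0.12,-0.21,0.05,0,0,0.36,0.075],[0.14,-0.245,0.05,0,0,0.42,0.07],[0.16,-0.28,0.05,0,0,0.472,0.07]]'
```

```text
time_s: 0.9
ee_pos: [0.4029, 0.3476, 0.3051]
eef_rot: [[0.994, -0.0, -0.106], [0.106, -0.002, 0.994], [-0.0, -1.0, -0.002]]
contact_force: [0.2, -0.1, -1.1]
opening: 0.0702
```

```bash
python3 -m jog '[[0.03,-0.03,0,0,0,0,0.07],[0.06,-0.06,0,0,0,0,0.07],[0.09,-0.09,-0.01,0,0,0,0.07],[0.12,-0.12,-0.02,0,0,0,0.07],[0.145,-0.145,-0.03,0,0,0,0.07],[0.162,-0.161,-0.045,0,0,0,0.07],[0.162,-0.161,-0.055,0,0,0,0.07],[0.162,-0.161,-0.055,0,0,0,0.07]]'
python3 - <<'E'
from cell import manip
import cv2,numpy as np
s=manip.state();print(s['ee_pos'])
for n in('side','top'):
    d=manip.snapshot(n);np.savez(f'pics/{n}1.npz',**d);f=d['frame'][:,:,::-1]
    cv2.imwrite(f'pics/{n}1.png',cv2.resize(f[130:370,200:520],None,fx=2.5,fy=2.5))
E
```

```text
time_s: 1.7
ee_pos: [0.5636, 0.1864, 0.2479]
eef_rot: [[0.994, -0.005, -0.106], [0.106, -0.003, 0.994], [-0.005, -1.0, -0.003]]
contact_force: [-0.7, 0.7, -0.2]
opening: 0.0701
[0.56363988 0.18636429 0.24790003]
```

View pics/side1.png

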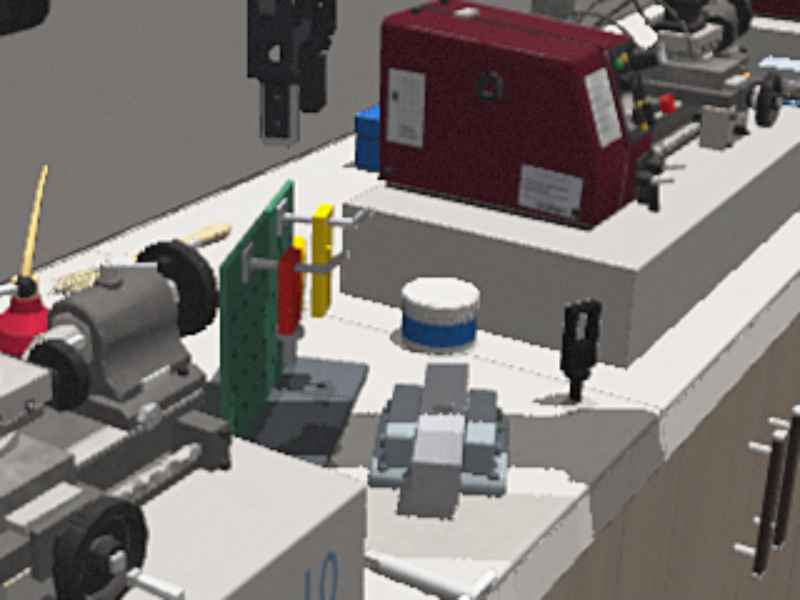

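View pics/top1.png

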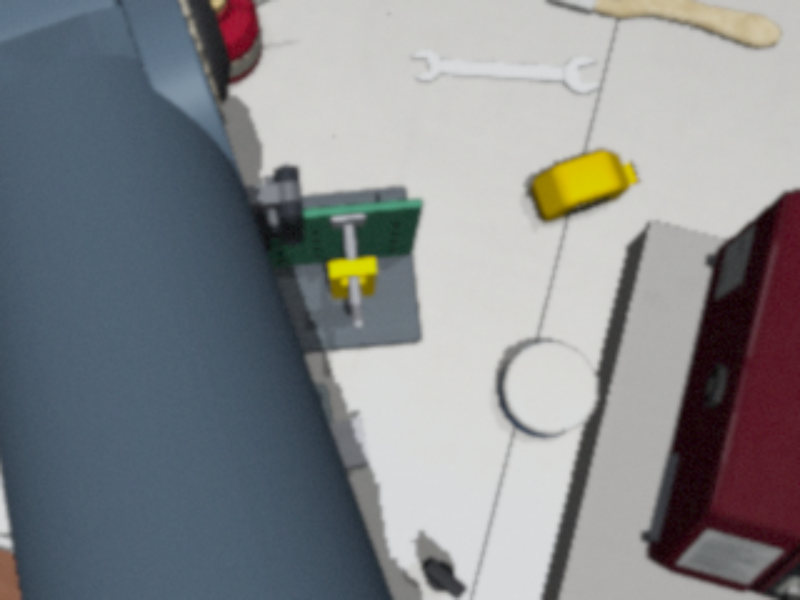

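The side view shows the gripper above the handle, while the arm hides the pin from the top camera. I'll descend most of the way and check.

```bash
python3 -m jog '[[0.001,0,-0.03,0,0,0,0.07],[0.001,0,-0.06,0,0,0,0.07],[0.001,0,-0.08,0,0,0,0.07],[0.001,0,-0.1,0,0,0,0.07],[0.001,0,-0.11,0,0,0,0.07],[0.001,0,-0.115,0,0,0,0.07],[0.001,0,-0.115,0,0,0,0.07]]'
python3 - <<'E'
from cell import manip
import cv2,numpy as np
s=manip.state();print(s['ee_pos'])
for n in('side',):
    d=manip.snapshot(n);np.savez(f'pics/{n}2.npz',**d);f=d['frame'][:,:,::-1]
    cv2.imwrite(f'pics/{n}2.png',cv2.resize(f[160:300,260:420],None,fx=4,fy=4,interpolation=cv2.INTER_CUBIC))
E
```

```text
time_s: 2.5
ee_pos: [0.5649, 0.1888, 0.1353]
eef_rot: [[0.994, -0.001, -0.11], [0.11, -0.001, 0.994], [-0.001, -1.0, -0.001]]
contact_force: [0.1, 0.8, -0.3]
opening: 0.0701
[0.56487881 0.18883774 0.13526629]
```

View pics/side2.png

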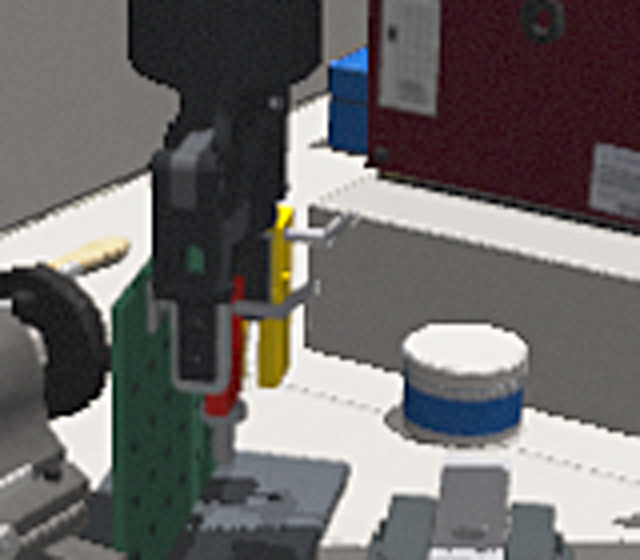

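The near finger covers the handle (its tip at about (195,385) in the crop) and the spacer stands clear. I'll correct the 2 mm y drift and then close.

```bash
python3 -m jog '[[0,-0.002,-0.004,0,0,0,0.07],[0,-0.002,-0.004,0,0,0,0.05],[0,-0.002,-0.004,0,0,0,0.035],[0,-0.002,-0.004,0,0,0,0.02],[0,-0.002,-0.004,0,0,0,0.02],[0,-0.002,-0.004,0,0,0,0.02],[0,-0.002,-0.004,0,0,0,0.02]]'
python3 - <<'E'
from cell import manip
import cv2,numpy as np
s=manip.state();print(s['ee_pos'],s['opening'])
for n in('side',):
    d=manip.snapshot(n);np.savez(f'pics/{n}3.npz',**d);f=d['frame'][:,:,::-1]
    cv2.imwrite(f'pics/{n}3.png',cv2.resize(f[160:300,260:420],None,fx=4,fy=4,interpolation=cv2.INTER_CUBIC))
E
```

```text
time_s: 3.25
ee_pos: [0.5656, 0.187, 0.1322]
eef_rot: [[0.994, 0.001, -0.109], [0.109, -0.0, 0.994], [0.001, -1.0, -0.001]]
contact_force: [-1.1, -0.3, 3.4]
opening: 0.0272
[0.56556068 0.18696459 0.13222191] 0.02716154958786573
```

View pics/side3.png

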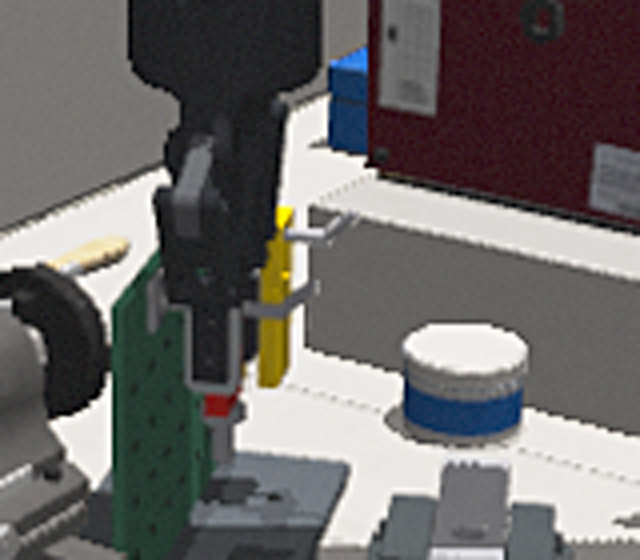

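The handle is gripped (opening 27 mm). Lifting 15 mm.

```bash
python3 -m jog '[[0,0,0.005,0,0,0,0.02],[0,0,0.010,0,0,0,0.02],[0,0,0.015,0,0,0,0.02],[0,0,0.015,0,0,0,0.02],[0,0,0.015,0,0,0,0.02]]'
python3 - <<'E'
from cell import manip
import cv2,numpy as np
s=manip.state();print(s['ee_pos'],s['opening'])
for n in('side',):
    d=manip.snapshot(n);np.savez(f'pics/{n}4.npz',**d);f=d['frame'][:,:,::-1]
    cv2.imwrite(f'pics/{n}4.png',cv2.resize(f[160:300,260:420],None,fx=4,fy=4,interpolation=cv2.INTER_CUBIC))
E
```

```text
time_s: 3.8
ee_pos: [0.5655, 0.1869, 0.1473]
eef_rot: [[0.994, 0.001, -0.109], [0.109, -0.0, 0.994], [0.001, -1.0, -0.001]]
contact_force: [-0.6, -0.5, -1.2]
opening: 0.0269
[0.56553419 0.18694115 0.1473025 ] 0.026903190095889547
```

View pics/side4.png

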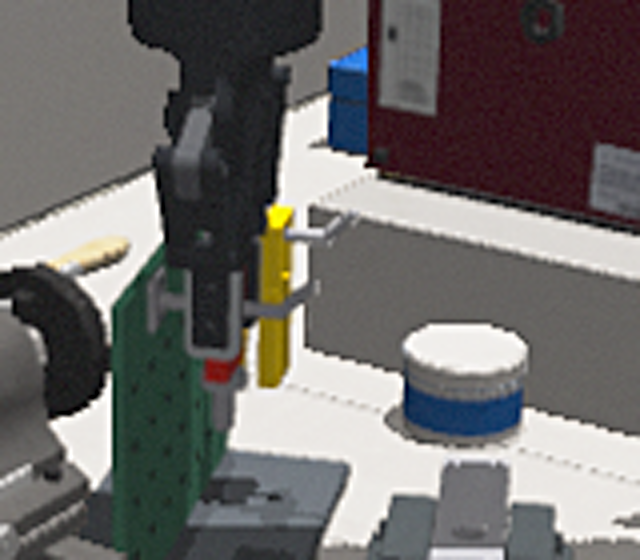

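The pin rose with the gripper and hangs upright. I'll slide it straight off to the rack's front, slowly.

```bash
python3 -m jog '[[-0.006,-0.0006,0,0,0,0,0.02],[-0.012,-0.0013,0,0,0,0,0.02],[-0.018,-0.0019,0,0,0,0,0.02],[-0.024,-0.0025,0,0,0,0,0.02],[-0.030,-0.0031,0,0,0,0,0.02],[-0.036,-0.0038,0,0,0,0,0.02],[-0.042,-0.0044,0,0,0,0,0.02],[-0.048,-0.005,0,0,0,0,0.02]]'
```

```text
time_s: 4.65
ee_pos: [0.5169, 0.1819, 0.1471]
eef_rot: [[0.994, 0.0, -0.109], [0.109, -0.001, 0.994], [0.0, -1.0, -0.001]]
contact_force: [-0.2, -0.0, -0.8]
opening: 0.0268
```

No contact on the way off. Now over the hole.

```bash
python3 -m jog '[[-0.010,-0.001,0,0,0,0,0.02],[-0.020,-0.004,0,0,0,0,0.02],[-0.030,-0.009,0,0,0,0,0.02],[-0.040,-0.014,0,0,0,0,0.02],[-0.048,-0.018,0,0,0,0,0.02],[-0.0514,-0.0204,0,0,0,0,0.02],[-0.0514,-0.0204,0,0,0,0,0.02]]'
python3 - <<'E'
from cell import manip
import cv2,numpy as np
s=manip.state();print(s['ee_pos'],s['opening'])
for n,(x,y) in(('side',(300,170)),('top',(220,230))):
    d=manip.snapshot(n);np.savez(f'pics/{n}5.npz',**d);f=d['frame'][:,:,::-1]
    cv2.imwrite(f'pics/{n}5.png',cv2.resize(f[y:y+150,x:x+160],None,fx=4,fy=4,interpolation=cv2.INTER_CUBIC))
E
```

```text
time_s: 5.35
ee_pos: [0.4651, 0.161, 0.1473]
eef_rot: [[0.994, 0.0, -0.109], [0.109, -0.001, 0.994], [0.0, -1.0, -0.001]]
contact_force: [-0.5, -0.3, -0.8]
opening: 0.0273
[0.46513417 0.16099073 0.14727   ] 0.027298195155600273
```

View pics/side5.png

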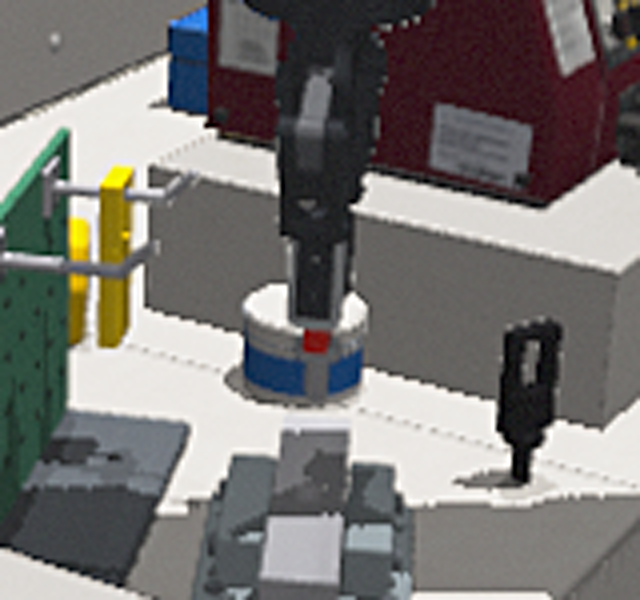

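View pics/top5.png

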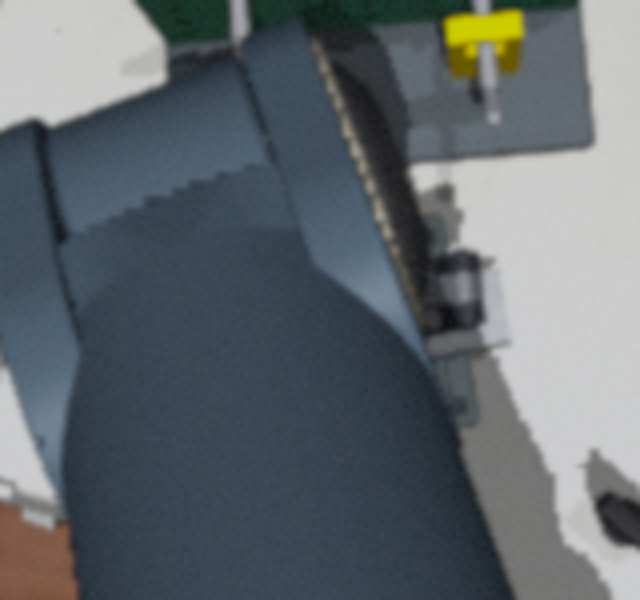

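The pin hangs straight, with its end at about (315,398) in the side crop. I'll compare that with the prediction, and the hole in the same view.

Run:
```python
import numpy as np
from h import *
S=dict(np.load('pics/side5.npz'))
for z in (.083,.094,.103,.109):print(z,proj(S,[.4651,.161,z]))
f=S['frame']
for r in range(252,272):print(r,[int(x) for x in f[r,370:388].mean(1)])
```

```text
0.083 [377.92386846 269.46381201]
0.094 [378.24976602 263.3497344 ]
0.103 [378.51852676 258.30758554]
0.109 [378.69877018 254.9260866 ]
252 [137, 163, 191, 205, 228, 203, 70, 82, 89, 86, 88, 89, 93, 130, 167, 167, 170, 167]
253 [99, 116, 134, 150, 183, 160, 37, 48, 56, 54, 59, 64, 72, 117, 130, 112, 114, 113]
254 [103, 101, 95, 89, 80, 78, 41, 54, 50, 50, 56, 51, 53, 86, 96, 109, 121, 123]
255 [100, 105, 104, 92, 72, 69, 51, 54, 57, 54, 47, 55, 62, 78, 86, 109, 123, 130]
256 [113, 104, 105, 91, 75, 63, 44, 51, 57, 62, 54, 56, 65, 80, 77, 95, 111, 108]
257 [103, 90, 95, 72, 77, 78, 52, 43, 46, 48, 50, 70, 85, 87, 80, 93, 118, 100]
258 [96, 102, 104, 95, 83, 87, 88, 85, 77, 78, 77, 80, 93, 90, 85, 92, 110, 78]
259 [74, 89, 95, 88, 71, 91, 93, 90, 90, 88, 89, 90, 90, 93, 84, 74, 82, 64]
260 [52, 57, 68, 62, 61, 72, 80, 85, 89, 93, 94, 91, 81, 79, 67, 62, 59, 63]
261 [55, 57, 58, 52, 56, 55, 68, 88, 88, 89, 88, 88, 68, 63, 61, 60, 63, 62]
262 [57, 57, 60, 57, 50, 62, 72, 85, 88, 92, 91, 87, 66, 60, 67, 65, 64, 64]
263 [55, 56, 54, 55, 53, 62, 76, 84, 92, 91, 93, 86, 65, 60, 63, 65, 64, 58]
264 [60, 57, 62, 63, 53, 61, 77, 86, 91, 88, 88, 88, 65, 65, 63, 62, 66, 62]
265 [56, 57, 56, 58, 58, 65, 75, 85, 89, 90, 89, 85, 58, 66, 64, 64, 64, 58]
266 [54, 58, 60, 54, 56, 64, 77, 89, 88, 89, 91, 82, 58, 63, 63, 61, 54, 66]
267 [50, 53, 54, 58, 58, 60, 77, 89, 88, 90, 90, 82, 58, 59, 61, 71, 96, 110]
268 [89, 84, 67, 67, 68, 62, 70, 89, 82, 87, 88, 87, 83, 90, 102, 110, 115, 122]
269 [101, 103, 97, 99, 101, 101, 94, 83, 83, 84, 82, 97, 112, 114, 117, 119, 129, 159]
270 [94, 99, 100, 101, 105, 109, 104, 102, 92, 95, 97, 107, 121, 122, 120, 152, 197, 201]
271 [163, 85, 144, 142, 72, 74, 79, 99, 135, 115, 96, 167, 194, 189, 179, 155, 158, 207]
```

The pin reads about 0.6 px right of prediction (roughly 1 mm toward -x). I'll shift +1 mm in x and +0.6 mm in y, then descend to just above the bar.

```bash
python3 -m jog '[[0.001,0.0006,-0.01,0,0,0,0.02],[0.001,0.0006,-0.02,0,0,0,0.02],[0.001,0.0006,-0.03,0,0,0,0.02],[0.001,0.0006,-0.038,0,0,0,0.02],[0.001,0.0006,-0.038,0,0,0,0.02]]'
python3 - <<'E'
from cell import manip
import cv2,numpy as np
s=manip.state();print(s['ee_pos'],s['contact_force'])
for n,(x,y) in(('side',(330,220)),):
    d=manip.snapshot(n);np.savez(f'pics/{n}6.npz',**d);f=d['frame'][:,:,::-1]
    cv2.imwrite(f'pics/{n}6.png',cv2.resize(f[y:y+100,x:x+100],None,fx=6,fy=6,interpolation=cv2.INTER_CUBIC))
E
```

```text
time_s: 5.95
ee_pos: [0.466, 0.1618, 0.1077]
eef_rot: [[0.994, -0.002, -0.109], [0.109, -0.002, 0.994], [-0.002, -1.0, -0.001]]
contact_force: [-0.5, -0.2, -0.8]
opening: 0.0273
[0.46595216 0.16179846 0.1076532 ] [-0.47360974 -0.2279662  -0.77129912]
```

View pics/side6.png

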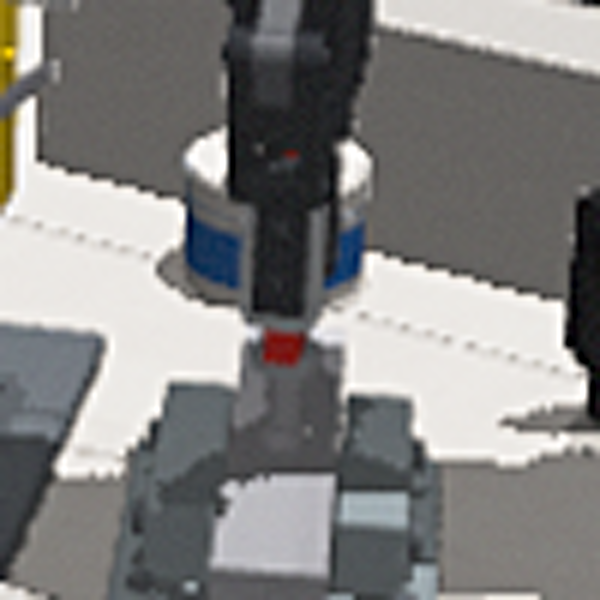

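The pin stands over the hole, in bar shadow. I'll lower it slowly and watch the force.

```bash
python3 -m jog '[[0,0,-0.002,0,0,0,0.02],[0,0,-0.004,0,0,0,0.02],[0,0,-0.006,0,0,0,0.02],[0,0,-0.008,0,0,0,0.02]]'
```

```text
time_s: 6.4
ee_pos: [0.4666, 0.162, 0.1005]
eef_rot: [[0.994, -0.0, -0.109], [0.109, -0.001, 0.994], [-0.0, -1.0, -0.001]]
contact_force: [0.2, -1.1, -0.1]
opening: 0.0273
```

The pin end is 4 mm below the bar top with no force, so it is in the hole.

```bash
python3 -m jog '[[-0.0003,0,-0.003,0,0,0,0.02],[-0.0003,0,-0.006,0,0,0,0.02],[-0.0003,0,-0.009,0,0,0,0.02],[-0.0003,0,-0.011,0,0,0,0.02],[-0.0003,0,-0.013,0,0,0,0.02],[-0.0003,0,-0.014,0,0,0,0.02]]'
```

```text
time_s: 7.0
ee_pos: [0.4662, 0.162, 0.0862]
eef_rot: [[0.994, -0.0, -0.109], [0.109, -0.001, 0.994], [-0.0, -1.0, -0.001]]
contact_force: [0.0, -0.5, -0.7]
opening: 0.0272
```

```bash
python3 -m jog '[[0,0,-0.001,0,0,0,0.02],[0,0,-0.0015,0,0,0,0.02],[0,0,-0.002,0,0,0,0.02],[0,0,-0.002,0,0,0,0.02]]'
```

```text
time_s: 7.4
ee_pos: [0.4662, 0.162, 0.0844]
eef_rot: [[0.994, -0.0, -0.109], [0.109, -0.001, 0.994], [-0.0, -1.0, -0.001]]
contact_force: [0.1, -1.2, 1.2]
opening: 0.0272
```

```bash
python3 -m jog '[[0,0,-0.0005,0,0,0,0.02],[0,0,-0.001,0,0,0,0.02],[0,0,-0.001,0,0,0,0.02]]'
```

```text
time_s: 7.7
ee_pos: [0.4663, 0.162, 0.0843]
eef_rot: [[0.994, -0.0, -0.109], [0.109, -0.001, 0.994], [-0.0, -1.0, -0.001]]
contact_force: [-2.7, -0.8, 8.9]
opening: 0.0273
```

The collar is seated: the tool stops at 0.0843 as predicted, with a force of 9 N. I'll release, then back straight up.

```bash
python3 -m jog '[[0,0,0.0005,0,0,0,0.03],[0,0,0.0005,0,0,0,0.045],[0,0,0.0005,0,0,0,0.06],[0,0,0.0005,0,0,0,0.06],[0,0,0.0005,0,0,0,0.06]]' && python3 -m jog '[[0,0,0.02,0,0,0,0.06],[0,0,0.05,0,0,0,0.06],[0,0,0.09,0,0,0,0.06],[0,0,0.13,0,0,0,0.06],[0,0,0.16,0,0,0,0.06]]' && python3 -m jog '[[-0.01,0.04,0,0,0,0,0.06],[-0.02,0.08,0,0,0,0,0.06],[-0.03,0.12,0,0,0,0,0.06],[-0.05,0.16,0,0,0,0,0.06],[-0.07,0.20,0,0,0,0,0.06],[-0.09,0.24,0,0,0,0,0.06],[-0.10,0.27,0,0,0,0,0.06],[-0.10,0.28,0,0,0,0,0.06]]'
python3 - <<'E'
from cell import manip
import cv2,numpy as np
for n,(x,y) in(('side',(280,180)),('top',(220,190))):
    d=manip.snapshot(n);np.savez(f'pics/{n}7.npz',**d);f=d['frame'][:,:,::-1]
    cv2.imwrite(f'pics/{n}7.png',cv2.resize(f[y:y+180,x:x+180],None,fx=3,fy=3,interpolation=cv2.INTER_CUBIC))
E
```

```text
time_s: 8.2
ee_pos: [0.4663, 0.162, 0.0847]
eef_rot: [[0.994, -0.0, -0.109], [0.109, -0.001, 0.994], [-0.001, -1.0, -0.001]]
contact_force: [-0.7, -0.9, 0.0]
opening: 0.0597
time_s: 8.7
ee_pos: [0.4668, 0.1621, 0.2471]
eef_rot: [[0.994, 0.002, -0.109], [0.109, 0.0, 0.994], [0.002, -1.0, 0.0]]
contact_force: [0.7, 0.4, 0.0]
opening: 0.06
time_s: 9.5
ee_pos: [0.3636, 0.446, 0.2468]
eef_rot: [[0.993, 0.0, -0.116], [0.116, 0.002, 0.993], [0.0, -1.0, 0.002]]
contact_force: [-0.3, -0.2, -0.4]
opening: 0.0597
```

View pics/side7.png

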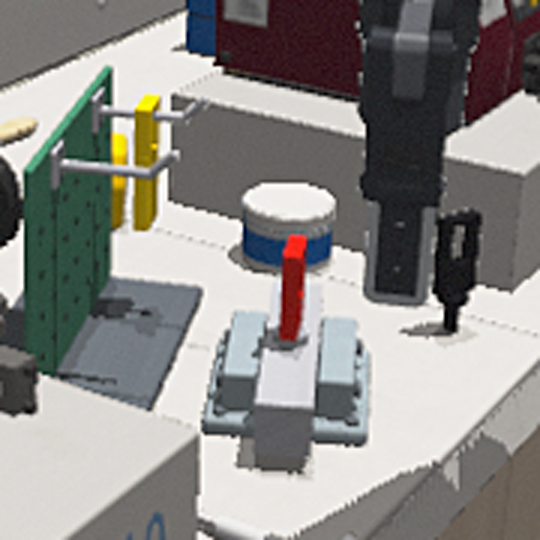

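View pics/top7.png

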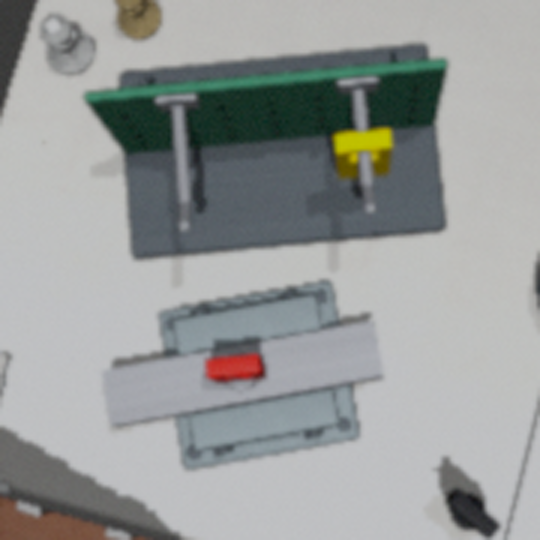

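The pin stands in the bar with its collar on the top face, and the spacer still hangs. As a last numeric check, I'll test the height and lean from the two views.

Run:
```python
import numpy as np,cv2
from h import *
T=dict(np.load('pics/top7.npz'));S=dict(np.load('pics/side7.npz'))
for n,d in(('top',T),('side',S)):
    hsv=cv2.cvtColor(d['frame'],cv2.COLOR_RGB2HSV)
    m=cv2.inRange(hsv,(0,170,100),(8,255,255))|cv2.inRange(hsv,(172,170,100),(180,255,255))
    k,l,st,ce=cv2.connectedComponentsWithStats(m)
    for i in range(1,k):
        x,y=ce[i]
        if st[i,4]>40 and 260<x<420 and 230<y<330:
            print(n,st[i],ce[i].round(1))
            if n=='side':
                for r in(st[i,1]+6,st[i,1]+st[i,3]-5):
                    c=np.where(l[r]==i)[0];print(r,c.min(),c.max())
    for z in(.046,.072,.098):print(n,z,proj(d,[.466,.162,z]).round(1))
```

```text
top [290 308  17   9 115] [297.9 312.1]
top 0.046 [299.8 313.7]
top 0.072 [298.6 312.8]
top 0.098 [297.3 311.8]
side [373 258   9  35 218] [377.  274.8]
264 374 380
288 374 378
side 0.046 [376.2 289.8]
side 0.072 [376.9 275.7]
side 0.098 [377.7 261.3]
```

The handle matches a seated, upright pin to within 1 px in both views. Handing in.

```bash
python3 -c "
from cell import manip
print(manip.finish_job());s=manip.state();print(s['time_s'],s['contact_force'])"
```

```text
the job is handed in; nothing more can be done
None
the job is handed in; nothing more can be done
```

I lifted the red-handled pin 15 mm, slid it off the front of its peg upright, and plugged it into the hole in the bar. I pressed until the collar seated, let go, and handed the job in; the last move ended at 9.5 s of the 58 s allowed.

- **Seating:** the tool stopped at 0.0843 m, the height worked out for the collar sitting on the bar, with 9 N of contact force.
- **Position and lean:** after release, the red handle's centre was within about 1 px of a fully seated, upright pin in both the top and side views.
- **Surroundings:** the spacer was still hanging on its peg in the last pictures, and the black look-alike and the tin looked undisturbed. I didn't measure the bystanders; the gripper was kept clear of them and felt no unexpected force.
- **Small disagreements:** the two cameras put the hole about 1.2 mm apart, and the held pin read about 1 mm off in the side view. I corrected for both before lowering the pin, and it went in with no side force.

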